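# Hang the red-faced mallet in its ring holder

### The job

Three striking tools stand handle-down in the plywood block. Take out the mallet with the red faces, put it handle-first down through the yellow ring from above until its head rests on the ring, and let go so that it hangs there upright. Leave the other two tools standing in the block.

Things in the scene. Friction and masses are not known exactly. Their poses are not given: they have to be found in the camera images.
- mallet: Mallet to hang: aluminium box head with a red face at each end (90 mm along x, 40 along y, 42 high, flat underneath) on a pale round wooden handle 22 mm thick, 120 long; 0.2-0.4 kg. Origin: head's underside on the handle axis; z up, handle runs down -z. Starts upright (leans up to 4 deg) in a round hole of a fixed plywood block, foot 8 mm, underside 128 and head top 170 mm above the table.
- rubber_mallet: Bystander: mallet with a black round rubber head (42 mm thick, 90 along its x, lying level) on a dark handle, 22 x 120 mm. Origin: underside of the head on the handle axis, z up. It stands in the same block, which is 90 x 300 mm, 75 high, with three holes 26 mm wide, 67 deep, 110 apart along its length: one tool in each, any order, heads across the block within 15 deg.
- steel_hammer: Bystander: hammer with a grey steel head (85 mm along its x, 28 wide, 30 high) on a blue handle, 22 x 120 mm. Origin: underside of the head on the handle axis, z up. It stands in the same block as the other two, its head's underside also 128 mm above the table.
- ring (a point): Centre of the yellow ring's bore at the level of its top face, 135 mm above the table; z up. The ring is level, 46 mm inside, 64 outside, 14 thick, open below for 127 mm down to a steel base plate. Fixed to a steel post 22 mm square, 92 mm off along +x, its top 12 mm below the ring's top; nothing of the holder is higher than the ring. Bolted down left or right of the tool block.

How it is judged:
On the way:
1. the mallet is lifted clear of the block (height (world z) of mallet above 0.215 m), for 0.1 s.
At the end, for the whole second after the job is handed in: The red-faced mallet hangs in the ring, handle down: the underside of its head within 6 mm of the ring's top face and within 16 mm of its centre, upright within 10 degrees, at rest (under 30 mm/s); the rubber mallet and the steel hammer stand within 30 mm of where they started (horizontal distance between mallet and ring below 0.016 m and z of mallet in the frame of ring between -0.006 and 0.006 m and angle between mallet's own z axis and vertical below 0.18 rad and linear speed of mallet below 0.03 m/s and distance of each of rubber_mallet, steel_hammer from where it was at the start of the episode below 0.03 m); the robot touches nothing.
It fails at once if the rubber mallet or the steel hammer is moved by more than 30 mm (distance of any of rubber_mallet, steel_hammer from where it was at the start of the episode above 0.03 m).
It also fails if it takes over 40 s, if anything falls off the work surface, if the arm or the gripper's body presses on something with over 40 N, if the wrist force passes 120 N, or if a joint passes its speed limit or range.

### The arm

A 7-joint arm with a two-finger parallel gripper is mounted at the origin on the work surface. World frame = base frame: x ahead of the robot, y to its left, z up, the work surface at z = 0. Lengths are in m, angles in rad, forces in N, time in s.
With the tool pointing down it reaches from about 0.4 to 0.875 m from the base axis. Payload 19.3 kg.
Tool frame: the origin (TCP) lies at the very end of the fingers, on their centre line; the grasp point (between the pads) lies 19 mm behind it; z points along the fingers, y is the line along which they close (so a half turn about z gives the same grasp; the last joint's range is limited). The gripper opens to 85 mm and grips with 20 to 120 N. Pads are 22 mm wide; open, the fingers measure 114 mm over their backs; the gripper's body (76 mm by 85 mm) begins 54 mm behind the grasp point. The pads swing forward as they close: fully open they stand 13 mm farther back than shut.
Start: joints at [1.197, 0.521, -0.036, 1.599, 0.021, 1.021, -0.113], TCP at [0.187, -0.596, 0.231] pointing down, gripper open.
Joint ranges: [-2.91, 2.91], [-0.3, 2.13], [-1.5, 1.42], [0.17, 2.43], [-1.26, 4.41], [0.16, 1.93], [-2.52, 2.52]. Speed limits (rad/s): [1.89, 1.89, 2.39, 2.39, 3.01, 3.01, 3.01].

### API

Orientations are given as [roll, pitch, yaw] about the fixed x, y, z axes, in that order (R = Rz(yaw) Ry(pitch) Rx(roll)).
In Python, from workcell import bot gives the robot as it stands.
- The arm moves only by the tool jog_arm, never from a script. Its argument "motion" is a list of rows, each a list of 5 numbers: the shift along the tool's x, y, z scaled (see below), then the turn about the tool's z scaled (see below), then the opening, from 0 (shut) to 1 (fully open). A call has 1 to 12 rows; each row shifts and turns the commanded pose from where the row before left it, along the tool's axes as they then stand; what a row does not reach is not made up. The controller multiplies each number of a shift by 30 mm and each number of a turn by 0.08 rad. A row lasts 1/10 s, in which the tool goes at most 50 mm and 8.59 degrees, less where a joint would pass 70% of its speed; a pose out of reach is approached as far as the arm can. A call with a number of a shift or a turn outside -1 to 1 is refused whole. A call with a gripper value outside its range is refused whole. The fingers move at their own pace and stop on an object; "newtons" is the grip in N (left out, the last holds). Time passes only in rows, so rows that do not move let the fingers close. It gives the time, the measured TCP pose, the force, the opening and the grip force at its end, in the units of the state.
- bot.observe(): the state, without advancing time (a new reading comes with each control period).
- bot.grab_frame(name): name is "scene" or "side" or "wrist"; returns a dict with "pixels" (400x640x3 uint8, red, green, blue), "fovy" (degrees; the focal length in pixels is half the picture's height over the tangent of half this angle, whatever the lens; pixels are square), "cx", "cy" (the principal point, pixels), "k1" (the pictures are not rectified: a ray, as slopes to the right and down, at radius r is drawn at 1 + k1 r^2 times it, then the intrinsics apply), "rvec" (rotation vector, rad) and "tvec" (3), from world to camera coordinates, as OpenCV has them; the wrist camera has in their place "mount" (4x4, takes a point from camera to tool coordinates, whose origin is the TCP and whose axes are the flange's). Camera axes: x right, y down, z forward; pixel columns grow to the right and rows downward; lengths in m; the calibration is good to about 2 mm. A picture is of the moment at which its call begins: read the wrist's pose just before it. There is no depth.
- bot.job_done(): hands the job in; it is judged then, once.
The state is a dict: "clock": time; "qpos": joint angles; "qd": joint speeds; "joint_efforts": joint torques, N m; "position": TCP position; "tool_rot": TCP orientation; "force": force on the tool from outside, world axes, zero at the start; "moment": the same for the moment, N m; "grip_width": finger opening in m; "finger_force": force on a finger pad.
Only numpy, scipy, OpenCV 4.12 (cv2) and the standard library are available. Lean on these libraries where they do the work, as an engineer would, in place of code of your own. Each camera call takes 0.05 s, during which the arm holds its last target. There are 200 camera calls.

## Working session

There is one attempt and no reset: what is moved stays moved. The work goes in short steps, Python scripts to look and compute and a tool call to move; the robot and the scene stay as the last step left them, time stands still between calls to the robot, and variables do not carry over. Pictures are saved under pics/ and viewed, at most 10 in all, crops included, and the job is handed in when it is done.

Besides the shell and the picture viewer there is one more tool, called after "Call:" as name(argument=value, ...), one argument or row to a line, values as JSON. jog_arm: Moves the arm, as the interface text tells. Shifts and turns lie within -1 to 1; 1 stands for 30 mm of shift or 0.08 rad of turn. Its arguments: {"type":"object","properties":{"motion":{"type":"array","items":{"type":"array","items":{"type":"number"}}},"newtons":{"type":"number"}},"required":["motion"]}

```bash
mkdir -p pics; ls
cat > h.py <<'E'
import numpy as np, cv2
from workcell import bot
from scipy.spatial.transform import Rotation as R
def grab(n):
    s=bot.observe(); f=bot.grab_frame(n); p=np.array(f["pixels"],np.uint8)
    f["img"]=cv2.cvtColor(p,cv2.COLOR_RGB2BGR)
    F=200/np.tan(np.radians(f["fovy"])/2)
    f["K"]=np.array([[F,0,f["cx"]],[0,F,f["cy"]],[0,0,1.]])
    f["D"]=np.array([f["k1"],0,0,0,0.])
    if "mount" in f:
        T=np.eye(4);T[:3,:3]=R.from_euler("xyz",s["tool_rot"]).as_matrix();T[:3,3]=s["position"]
        W=T@np.array(f["mount"]); f["Rc"],f["o"]=W[:3,:3],W[:3,3]
    else:
        r=cv2.Rodrigues(np.array(f["rvec"],float))[0]; f["Rc"]=r.T; f["o"]=-r.T@np.array(f["tvec"]).ravel()
    return f
def rays(f,uv):
    # ray slopes s drawn at s*(1+k1 r^2): same as OpenCV's model
    n=cv2.undistortPointsIter(np.array(uv,float).reshape(-1,1,2),f["K"],f["D"],None,None,(3,50,1e-9)).reshape(-1,2)
    return np.c_[n,np.ones(len(n))]@f["Rc"].T
def onplane(f,uv,z):
    d=rays(f,uv); return f["o"]+d*((z-f["o"][2])/d[:,2])[:,None]
E
python3 - <<'E'
from h import *
s=bot.observe();print({k:np.round(v,3) for k,v in s.items()})
for n in("scene","side","wrist"):
    f=grab(n);cv2.imwrite(f"pics/{n}0.png",f["img"]);print(n,f["o"].round(3),f["Rc"].round(2).tolist(),f["fovy"],f["k1"])
E
```

```text
pics
{'clock': np.float64(0.0), 'qpos': array([ 1.197,  0.522, -0.036,  1.6  ,  0.021,  1.021, -0.113]), 'qd': array([-0.001,  0.001,  0.002,  0.   ,  0.001, -0.001,  0.   ]), 'joint_efforts': array([-3.0000e-03, -9.2716e+01,  1.9790e+00, -3.6995e+01,  1.8000e-02,
        8.0000e-03,  0.0000e+00]), 'position': array([ 0.187, -0.596,  0.231]), 'tool_rot': array([-3.14 ,  0.   ,  0.304]), 'force': array([-0.218,  0.742, -0.395]), 'moment': array([ 0.019, -0.024, -0.032]), 'finger_force': np.float64(0.0), 'grip_width': np.float64(0.085)}
scene [1.347 0.06  0.715] [[-0.08, 0.56, -0.82], [1.0, 0.04, -0.07], [-0.01, -0.83, -0.56]] 54.50015560855224 -0.07881349849694705
side [0.224 0.464 0.714] [[-0.87, -0.34, 0.37], [-0.5, 0.61, -0.61], [-0.02, -0.71, -0.7]] 56.19192848563312 0.00804385199892144
wrist [ 0.251 -0.577  0.374] [[0.3, -0.92, -0.25], [-0.95, -0.29, -0.08], [-0.0, 0.26, -0.96]] 66.60672866584065 -0.03283324731183926
```

View pics/scene0.png

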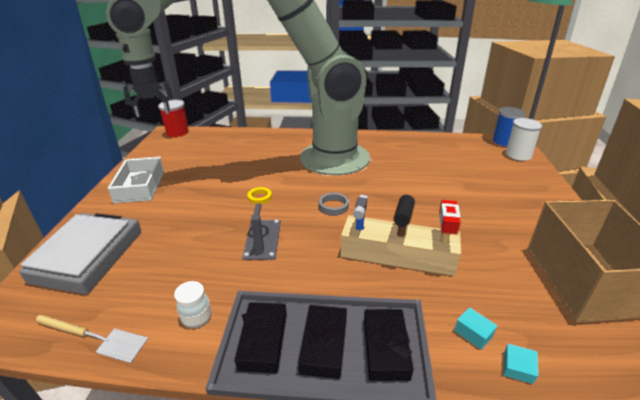

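View pics/side0.png

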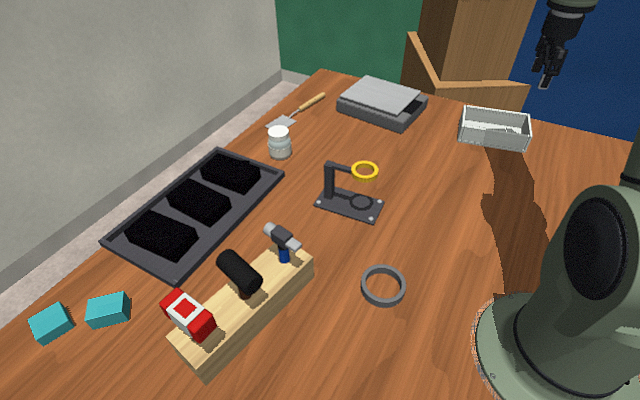

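The red-faced mallet is the right-hand tool in the scene view (451,215) and the near one in the side view (187,313). The yellow ring is at (260,195) in scene and (365,170) in side.

Run:
```python
from h import *
def tri(a,ua,b,ub):
    A=[];y=[]
    for f,u in((a,ua),(b,ub)):
        d=rays(f,[u])[0];d/=np.linalg.norm(d);P=np.eye(3)-np.outer(d,d);A.append(P);y.append(P@f["o"])
    return np.linalg.lstsq(np.vstack(A),np.hstack(y),rcond=None)[0]
F={n:grab(n) for n in("scene","side")}
c={}
for n,f in F.items():
    h=cv2.cvtColor(f["img"],cv2.COLOR_BGR2HSV)
    m=cv2.inRange(h,(22,150,120),(34,255,255)); 
    if n=="scene": m[:, :235]=0;m[:,290:]=0
    else: m[:,:330]=0;m[:,400:]=0
    p=cv2.findNonZero(m);hull=cv2.convexHull(p);c[n]=cv2.fitEllipse(hull)[0];print(n,c[n],len(p))
    print("ring plane",onplane(f,[c[n]],0.130))
    r=cv2.inRange(h,(0,150,60),(6,255,255))|cv2.inRange(h,(174,150,60),(180,255,255))
    x0,x1,y0,y1=(430,475,190,245) if n=="scene" else (150,225,280,350)
    k=np.zeros_like(r);k[y0:y1,x0:x1]=r[y0:y1,x0:x1]
    q=cv2.findNonZero(k);(u,v),_=cv2.minEnclosingCircle(q);c[n+"m"]=(u,v);print("mallet",u,v,cv2.boundingRect(q))
print("ring",tri(F["scene"],c["scene"],F["side"],c["side"]),"mallet",tri(F["scene"],c["scenem"],F["side"],c["sidem"]))
for p in [[(361,196),(361,225)],[(404,205)],[(451,205)]]: print(onplane(F["scene"],p,0.16).round(3).tolist())
print("base plate",onplane(F["scene"],[(250,222),(281,222),(277,258),(243,256)],0.008).round(3).tolist())
b=cv2.resize(F["scene"]["img"][180:280,330:480],None,fx=4,fy=4,interpolation=2)
e=cv2.resize(F["side"]["img"][215:385,140:330],None,fx=3,fy=3,interpolation=2)[:400]
o=np.zeros((600,800,3),np.uint8);o[:400,:600]=b
cv2.imwrite("pics/a.png",b);cv2.imwrite("pics/b.png",e)
```

```text
scene (259.31915283203125, 195.0583953857422) 273
ring plane [[ 0.47717125 -0.18328919  0.13      ]]
mallet 449.0 216.5 (441, 200, 19, 34)
side (364.2358703613281, 170.99844360351562) 316
ring plane [[ 0.47633585 -0.18207499  0.13      ]]
mallet 187.13636779785156 314.8636474609375 (159, 287, 58, 57)
ring [ 0.47662302 -0.18324063  0.12936363] mallet [0.57007089 0.30917987 0.14934275]
[[0.509, 0.093, 0.16], [0.631, 0.092, 0.16]]
[[0.543, 0.2, 0.16]]
[[0.535, 0.318, 0.16]]
base plate [[0.442, -0.231, 0.008], [0.436, -0.138, 0.008], [0.593, -0.123, 0.008], [0.592, -0.216, 0.008]]
```

View pics/a.png

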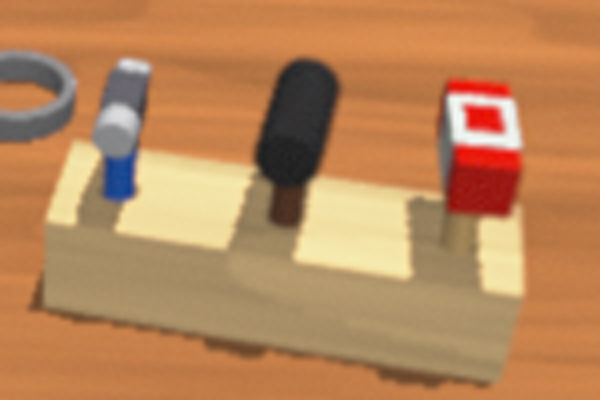

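The crop shows the head's long axis roughly along world x, with the rubber mallet next to it. I'll move above it by a safe arc.

Call:
jog_arm(
  motion=[
    [0, 0, -0.6, 0.95, 1],
    [0, 0, -0.6, 0.95, 1],
    [0, 0, -0.6, 0.95, 1],
    [0, 0, -0.6, 0.95, 1],
    [0.98, -0.94, 0, 0, 1],
    [0.98, -0.94, 0, 0, 1],
    [0.98, -0.94, 0, 0, 1],
    [0.98, -0.94, 0, 0, 1],
    [0.98, -0.94, 0, 0, 1],
    [0.98, -0.94, 0, 0, 1],
    [0.98, -0.94, 0, 0, 1],
    [0.98, -0.94, 0, 0, 1],
  ],
)

```text
clock: 1.45
position: [0.4231, -0.3695, 0.3034]
tool_rot: [3.141, -0.0, -0.0]
force: [1.0, -0.2, -0.3]
grip_width: 0.0854
finger_force: 0.0
```

Call:
jog_arm(
  motion=[
    [0.98, -0.94, 0, 0, 1],
    [0.98, -0.94, 0, 0, 1],
    [0.98, -0.94, 0, 0, 1],
    [0.98, -0.94, 0, 0, 1],
    [0.98, -0.94, 0, 0, 1],
    [0.98, -0.94, 0, 0, 1],
    [0, -1, 0, 0, 1],
    [0, -1, 0, 0, 1],
    [0, -1, 0, 0, 1],
    [0, -1, 0, 0, 1],
    [0, -1, 0, 0, 1],
    [0, -1, 0, 0, 1],
  ],
)

```text
clock: 2.65
position: [0.5985, -0.0205, 0.3033]
tool_rot: [3.142, 0.0, -0.0]
force: [0.6, -0.2, 0.4]
grip_width: 0.0854
finger_force: 0.0
```

Call:
jog_arm(
  motion=[
    [-0.1, -1, 0, 0, 1],
    [-0.1, -1, 0, 0, 1],
    [-0.1, -1, 0, 0, 1],
    [-0.1, -1, 0, 0, 1],
    [-0.1, -1, 0, 0, 1],
    [-0.1, -1, 0, 0, 1],
    [-0.1, -1, 0, 0, 1],
    [-0.1, -1, 0, 0, 1],
    [-0.1, -1, 0, 0, 1],
    [-0.1, -1, 0, 0, 1],
    [0, 0, 0, 0, 1],
    [0, 0, 0, 0, 1],
  ],
)

```text
clock: 3.85
position: [0.5685, 0.2786, 0.303]
tool_rot: [3.141, 0.0, 0.001]
force: [-0.5, -0.7, -0.7]
grip_width: 0.0851
finger_force: 0.0
```

Run:
```python
from h import *
s=bot.observe();print(s["clock"],s["position"],s["tool_rot"])
f=grab("wrist");cv2.imwrite("pics/w1.png",f["img"]);np.save("w1",{k:f[k] for k in("img","K","D","Rc","o")},allow_pickle=True)
```

```text
3.85 [0.56851129 0.27864779 0.30299815] [3.14126751e+00 4.58354799e-04 8.08671695e-04]
```

View pics/w1.png

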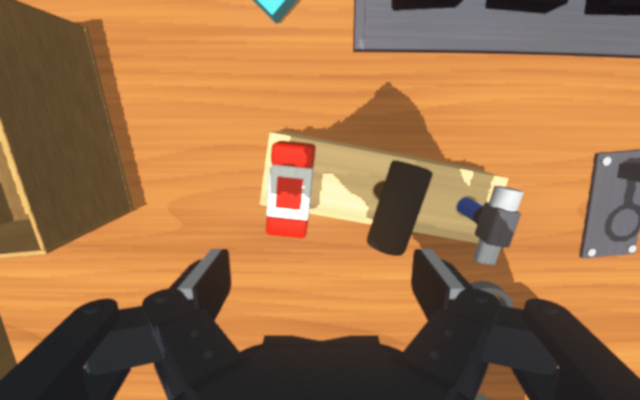

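The wrist view shows the mallet head at (290,190), its long axis near vertical in the picture. The rubber mallet is at (400,207) and the hammer at (497,222).

Run:
```python
from h import *
f=np.load("w1.npy",allow_pickle=True).item()
h=cv2.cvtColor(f["img"],cv2.COLOR_BGR2HSV)
r=cv2.inRange(h,(0,170,60),(5,255,255))|cv2.inRange(h,(175,170,60),(180,255,255))
w=cv2.inRange(h,(0,0,110),(180,60,255))
k=np.zeros_like(r);k[130:245,258:325]=(r|w)[130:245,258:325];k=cv2.morphologyEx(k,cv2.MORPH_OPEN,np.ones((3,3)))
for c in cv2.findContours(r[130:245,258:325],0,2,offset=(258,130))[0]:
    if cv2.contourArea(c)>50:
        b=cv2.boxPoints(cv2.minAreaRect(c));print("red",b.round(1).tolist(),onplane(f,b,0.17).round(4).tolist(),"c",onplane(f,[b.mean(0)],.17))
c=cv2.convexHull(cv2.findNonZero(k));b=cv2.boxPoints(cv2.minAreaRect(c));P=onplane(f,b,.17);print("all",b.round(1).tolist(),P.round(4).tolist(),P.mean(0),f["o"])
cv2.imwrite("pics/w1c.png",cv2.resize(f["img"][125:265,250:450],None,fx=4,fy=4,interpolation=cv2.INTER_CUBIC))
```

```text
red [[265.3999938964844, 233.5], [267.1000061035156, 217.1999969482422], [306.5, 221.3000030517578], [304.79998779296875, 237.6999969482422]] [[0.5284, 0.3316, 0.17], [0.545, 0.3292, 0.17], [0.5409, 0.2916, 0.17], [0.5241, 0.2935, 0.17]] c [[0.53466576 0.31148314 0.17      ]]
red [[275.3999938964844, 205.60000610351562], [278.29998779296875, 177.39999389648438], [301.3999938964844, 179.6999969482422], [298.6000061035156, 208.0]] [[0.5565, 0.3207, 0.17], [0.5835, 0.3171, 0.17], [0.5813, 0.2958, 0.17], [0.5542, 0.2989, 0.17]] c [[0.56902789 0.30813083 0.17      ]]
red [[270.79998779296875, 163.10000610351562], [273.20001220703125, 140.8000030517578], [314.0, 145.10000610351562], [311.70001220703125, 167.39999389648438]] [[0.5967, 0.3234, 0.17], [0.6166, 0.3205, 0.17], [0.6128, 0.284, 0.17], [0.5927, 0.2863, 0.17]] c [[0.60480487 0.30356386 0.17      ]]
all [[262.1000061035156, 233.60000610351562], [271.0, 135.60000610351562], [329.5, 141.0], [320.6000061035156, 239.0]] [[0.5282, 0.3348, 0.17], [0.6212, 0.3222, 0.17], [0.6165, 0.2702, 0.17], [0.5228, 0.2781, 0.17]] [0.57216938 0.30131136 0.17      ] [0.63531346 0.27811492 0.44615519]
```

View pics/w1c.png

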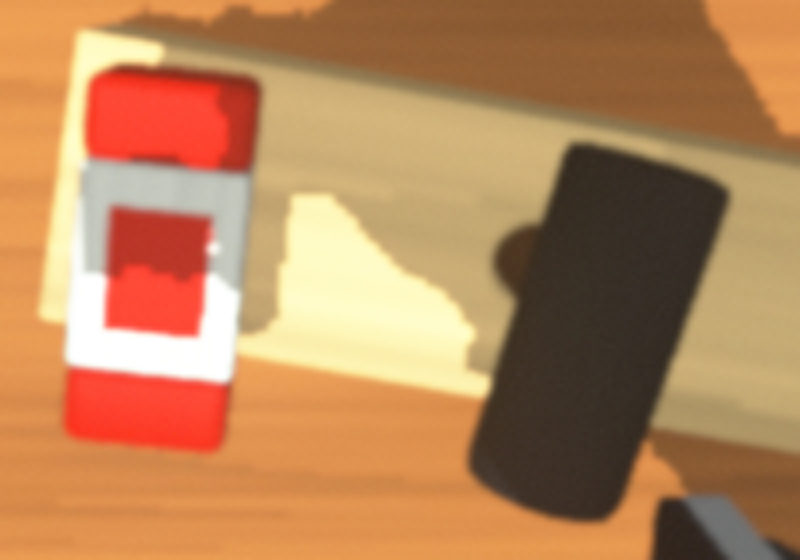

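Call:
jog_arm(
  motion=[
    [0.07, -0.97, 0, 0, 1],
    [0, 0, 0, 0.72, 1],
    [0, 0, 0, 0.72, 1],
    [0, 0, 0.9, 0, 1],
    [0, 0, 0.9, 0, 1],
    [0, 0, 0, 0, 1],
    [0, 0, 0, 0, 1],
  ],
)

```text
clock: 4.6
position: [0.5713, 0.3066, 0.25]
tool_rot: [3.141, -0.0, -0.117]
force: [-0.8, 0.5, 0.3]
grip_width: 0.0852
finger_force: 0.0
```

Run:
```python
from h import *
s=bot.observe();print(s["clock"],s["position"],s["tool_rot"])
f=grab("wrist");cv2.imwrite("pics/w2.png",f["img"])
h=cv2.cvtColor(f["img"],cv2.COLOR_BGR2HSV)
r=cv2.inRange(h,(0,170,60),(5,255,255))|cv2.inRange(h,(175,170,60),(180,255,255))
for c in cv2.findContours(r,0,2)[0]:
    if cv2.contourArea(c)>200:
        b=cv2.boxPoints(cv2.minAreaRect(c));print("red",b.round(0).tolist(),onplane(f,b,0.17).round(4)[:,:2].tolist(),"c",onplane(f,[b.mean(0)],.17))
```

```text
4.6 [0.57131793 0.30664698 0.24999796] [ 3.14136571e+00 -4.57499897e-05 -1.16512848e-01]
red [[295.0, 244.0], [343.0, 244.0], [343.0, 263.0], [295.0, 263.0]] [[0.5455, 0.3295], [0.5411, 0.2918], [0.5247, 0.2934], [0.5292, 0.3318]] c [[0.53518911 0.31163101 0.17      ]]
red [[304.0, 196.0], [333.0, 196.0], [333.0, 230.0], [304.0, 230.0]] [[0.5834, 0.3173], [0.5809, 0.2956], [0.5537, 0.2984], [0.5563, 0.3209]] c [[0.56881096 0.30803066 0.17      ]]
red [[293.0, 151.0], [343.0, 151.0], [343.0, 179.0], [293.0, 179.0]] [[0.6178, 0.3209], [0.6136, 0.2848], [0.593, 0.2868], [0.5973, 0.3238]] c [[0.60555059 0.30403057 0.17      ]]
```

View pics/w2.png

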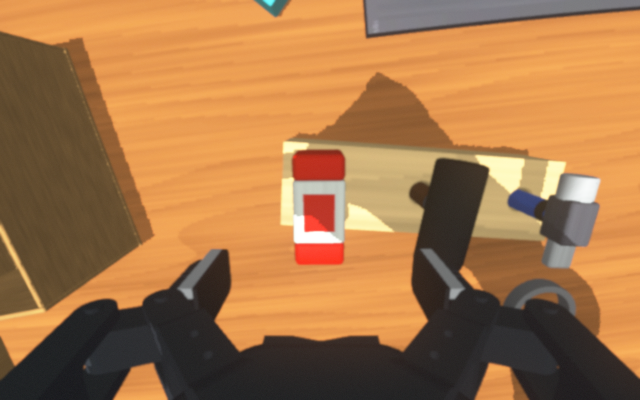

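The head is squared with the gripper in the picture at (319,207) and centred within 1 mm. I'll descend and grip.

Call:
jog_arm(
  motion=[
    [0, 0, 0.6, 0, 1],
    [0, 0, 0.8, 0, 1],
    [0, 0, 0.8, 0, 1],
    [0, 0, 0.8, 0, 1],
    [0, 0, 0.8, 0, 1],
    [0, 0, 0, 0, 1],
    [0, 0, 0, 0, 1],
  ],
  newtons=60,
)

```text
clock: 5.35
position: [0.5716, 0.3077, 0.1369]
tool_rot: [-3.141, -0.001, -0.116]
force: [0.1, -0.4, 0.6]
grip_width: 0.0853
finger_force: 0.0
```

Call:
jog_arm(
  motion=[
    [0, 0, 0, 0, 0.3],
    [0, 0, 0, 0, 0.3],
    [0, 0, 0, 0, 0.3],
    [0, 0, 0, 0, 0.3],
    [0, 0, 0, 0, 0.3],
    [0, 0, 0, 0, 0.3],
    [0, 0, 0, 0, 0.3],
    [0, 0, 0, 0, 0.3],
  ],
  newtons=60,
)

```text
clock: 6.15
position: [0.5713, 0.3077, 0.1364]
tool_rot: [-3.141, -0.001, -0.115]
force: [-0.1, -0.2, 7.0]
grip_width: 0.0392
finger_force: 60.0
```

Call:
jog_arm(
  motion=[
    [0, 0, -0.4, 0, 0.3],
    [0, 0, -0.7, 0, 0.3],
    [0, 0, -0.7, 0, 0.3],
    [0, 0, -0.7, 0, 0.3],
    [0, 0, -0.7, 0, 0.3],
    [0, 0, -0.8, 0, 0.3],
    [0, 0, -0.8, 0, 0.3],
    [0, 0, -0.8, 0, 0.3],
    [0, 0, -0.8, 0, 0.3],
    [0, 0, -0.6, 0, 0.3],
    [0, 0, 0, 0, 0.3],
    [0, 0, 0, 0, 0.3],
  ],
)

```text
clock: 7.35
position: [0.5706, 0.3073, 0.345]
tool_rot: [3.141, 0.0, -0.115]
force: [-0.5, -0.2, -4.2]
grip_width: 0.0389
finger_force: 61.2
```

Run:
```python
from h import *
s=bot.observe();print(s["clock"],s["position"],s["tool_rot"],s["grip_width"],s["finger_force"])
a=grab("scene")["img"][120:290,320:500];b=grab("side")["img"][180:390,100:330]
a=cv2.resize(a,None,fx=2.2,fy=2.2,interpolation=2);b=cv2.resize(b,(400,365),interpolation=2)
o=np.zeros((374,800,3),np.uint8);o[:a.shape[0],:a.shape[1]]=a;o[:365,400:]=b
cv2.imwrite("pics/l.png",o)
```

```text
7.35 [0.5706047  0.30725901 0.34499891] [ 3.14139472e+00  2.10456503e-04 -1.15421094e-01] 0.038933400323164065 61.24203443527222
```

View pics/l.png

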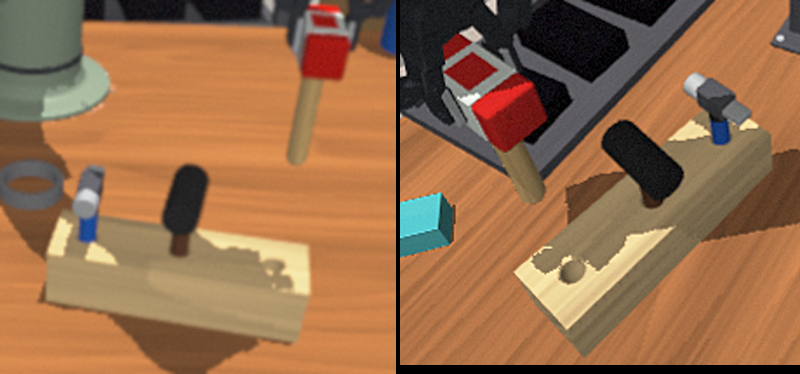

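The mallet is out and the bystanders are still standing in the block. The handle foot is at scene ≈(455,192) and side ≈(178,293). I'll check its lean from these.

Run:
```python
from h import *
F={n:grab(n) for n in("scene","side")}
# handle: pale wood; use masks of wood colour inside window, take axis end
A=[];y=[]
for n,u in(("scene",(455.3,191.5)),("side",(177,292.5))):
    f=F[n];d=rays(f,[u])[0];d/=np.linalg.norm(d);P=np.eye(3)-np.outer(d,d);A.append(P);y.append(P@f["o"])
    print(n,onplane(f,[u],.2165))
print("foot",np.linalg.lstsq(np.vstack(A),np.hstack(y),rcond=None)[0])
```

```text
scene [[0.56036942 0.31311974 0.2165    ]]
side [[0.56905555 0.30863959 0.2165    ]]
foot [0.56645098 0.3105036  0.22052256]
```

Call:
jog_arm(
  motion=[
    [-0.07, 0.5, 0, 0, 0.3],
    [-0.07, 0.92, 0, 0, 0.3],
    [-0.07, 0.92, 0, 0, 0.3],
    [-0.07, 0.92, 0, 0, 0.3],
    [-0.07, 0.92, 0, 0, 0.3],
    [-0.07, 0.92, 0, 0, 0.3],
    [-0.07, 0.92, 0, 0, 0.3],
    [-0.07, 0.92, 0, 0, 0.3],
    [-0.07, 0.92, 0, 0, 0.3],
    [-0.07, 0.92, 0, 0, 0.3],
    [-0.07, 0.92, 0, 0, 0.3],
    [-0.07, 0.92, 0, 0, 0.3],
  ],
)

```text
clock: 8.75
position: [0.5082, -0.0078, 0.3451]
tool_rot: [3.141, 0.0, -0.116]
force: [0.4, 0.3, -3.5]
grip_width: 0.039
finger_force: 61.2
```

Call:
jog_arm(
  motion=[
    [-0.07, 0.92, 0, 0, 0.3],
    [-0.07, 0.92, 0, 0, 0.3],
    [-0.07, 0.92, 0, 0, 0.3],
    [-0.07, 0.92, 0, 0, 0.3],
    [-0.07, 0.92, 0, 0, 0.3],
    [-0.05, 0.9, 0, 0, 0.3],
    [0, 0.47, 0, 0, 0.3],
    [0, 0, 0.6, 0, 0.3],
    [0, 0, 0.6, 0, 0.3],
    [0, 0, 0, 0, 0.3],
    [0, 0, 0, 0, 0.3],
    [0, 0, 0, 0, 0.3],
  ],
)

```text
clock: 9.95
position: [0.4769, -0.1826, 0.3102]
tool_rot: [3.141, -0.001, -0.115]
force: [-0.3, -0.4, -3.0]
grip_width: 0.0393
finger_force: 61.0
```

Run:
```python
from h import *
s=bot.observe();print(s["clock"],s["position"],s["tool_rot"],s["grip_width"],s["finger_force"])
a=grab("scene")["img"][130:230,210:310];b=grab("side")["img"][90:220,300:430]
a=cv2.resize(a,(400,400),interpolation=2);b=cv2.resize(b,(390,390),interpolation=2)
o=np.zeros((400,800,3),np.uint8);o[:,:400]=a;o[:390,410:]=b
cv2.imwrite("pics/r.png",o)
```

```text
9.95 [ 0.47692768 -0.18262597  0.31018848] [ 3.14149006e+00 -1.10866545e-03 -1.15198326e-01] 0.039255155450460155 61.01733326911926
```

View pics/r.png

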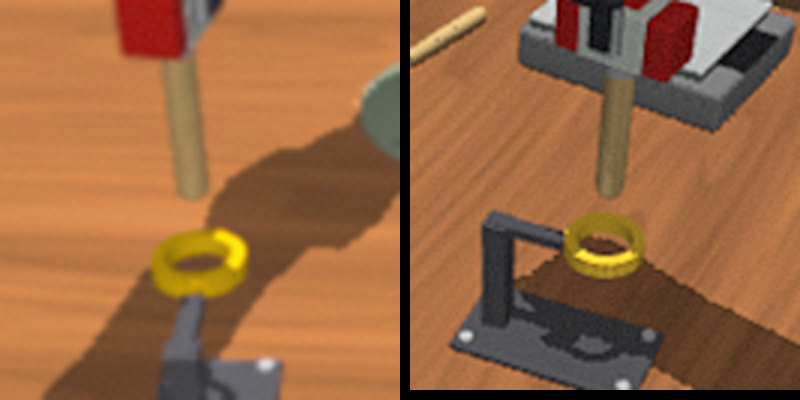

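The foot is above the ring in both views: scene foot (192,190) against ring (200,257), side foot (610,190) against ring (603,243). I'll get the numeric offset.

Run:
```python
from h import *
F={n:grab(n) for n in("scene","side")}
for n,u,r in(("scene",(258,177.5),(259.3,195.06)),("side",(366.7,152.5),(364.2,171.0))):
    f=F[n];print(n,(onplane(f,[u],.182)-onplane(f,[r],.130)).round(4))
```

```text
scene [[-0.0067  0.0002  0.052 ]]
side [[-0.     -0.0051  0.052 ]]
```

Call:
jog_arm(
  motion=[
    [0.05, 0, 0.4, 0, 0.3],
    [0, 0, 0.6, 0, 0.3],
    [0, 0, 0.6, 0, 0.3],
    [0, 0, 0.6, 0, 0.3],
    [0, 0, 0.6, 0, 0.3],
    [0, 0, 0.6, 0, 0.3],
    [0, 0, 0.6, 0, 0.3],
    [0, 0, 0.5, 0, 0.3],
    [0, 0, 0.4, 0, 0.3],
    [0, 0, 0, 0, 0.3],
    [0, 0, 0, 0, 0.3],
  ],
)

```text
clock: 11.25
position: [0.4782, -0.1829, 0.1624]
tool_rot: [-3.142, 0.0, -0.115]
force: [-0.8, 0.1, -3.4]
grip_width: 0.0388
finger_force: 61.1
```

Call:
jog_arm(
  motion=[
    [0, 0, 0.3, 0, 0.3],
    [0, 0, 0.2, 0, 0.3],
    [0, 0, 0.05, 0, 0.3],
    [0, 0, 0, 0, 0.3],
    [0, 0, 0, 0, 0.3],
  ],
)

```text
clock: 11.75
position: [0.4782, -0.1829, 0.1459]
tool_rot: [3.142, -0.0, -0.115]
force: [0.4, -0.3, -2.4]
grip_width: 0.0391
finger_force: 61.2
```

Call:
jog_arm(
  motion=[
    [0, 0, 0.03, 0, 0.3],
    [0, 0, 0, 0, 0.3],
    [0, 0, 0, 0, 0.3],
  ],
)

```text
clock: 12.05
position: [0.4781, -0.1829, 0.145]
tool_rot: [-3.142, -0.0, -0.115]
force: [0.3, 0.1, -3.8]
grip_width: 0.0396
finger_force: 61.2
```

Call:
jog_arm(
  motion=[
    [0, 0, 0.03, 0, 0.3],
    [0, 0, 0, 0, 0.3],
    [0, 0, 0, 0, 0.3],
  ],
)

```text
clock: 12.35
position: [0.4781, -0.1828, 0.144]
tool_rot: [-3.142, 0.0, -0.115]
force: [-0.1, 0.2, -3.3]
grip_width: 0.0394
finger_force: 61.2
```

Call:
jog_arm(
  motion=[
    [0, 0, 0, 0, 0.6],
    [0, 0, 0, 0, 0.8],
    [0, 0, 0, 0, 1],
    [0, 0, 0, 0, 1],
    [0, 0, 0, 0, 1],
    [0, 0, 0, 0, 1],
    [0, 0, 0, 0, 1],
    [0, 0, 0, 0, 1],
  ],
)

```text
clock: 13.15
position: [0.4781, -0.1828, 0.144]
tool_rot: [-3.142, 0.0, -0.115]
force: [0.5, -0.1, -1.4]
grip_width: 0.0853
finger_force: 0.0
```

Call:
jog_arm(
  motion=[
    [0, 0, -0.3, 0, 1],
    [0, 0, -0.6, 0, 1],
    [0, 0, -0.8, 0, 1],
    [0, 0, -0.8, 0, 1],
    [0, 0, -0.8, 0, 1],
    [0, 0, -0.8, 0, 1],
    [0, 0, -0.8, 0, 1],
    [0, 0, 0, 0, 1],
    [0, 0, 0, 0, 1],
    [0, 0, 0, 0, 1],
  ],
)

```text
clock: 14.15
position: [0.4777, -0.1827, 0.2905]
tool_rot: [-3.141, 0.001, -0.115]
force: [-0.2, 0.1, -0.8]
grip_width: 0.0857
finger_force: 0.0
```

Run:
```python
from h import *
s=bot.observe();print(s["clock"],s["position"],s["grip_width"],s["force"])
a=grab("scene")["img"][130:270,210:400];b=grab("side")["img"][90:250,250:430]
a=cv2.resize(a,(400,295),interpolation=2);b=cv2.resize(b,(390,347),interpolation=2)
o=np.zeros((350,800,3),np.uint8);o[:295,:400]=a;o[:347,410:]=b
cv2.imwrite("pics/e.png",o)
f=grab("wrist");h=cv2.cvtColor(f["img"],cv2.COLOR_BGR2HSV)
r=cv2.inRange(h,(0,170,60),(5,255,255))|cv2.inRange(h,(175,170,60),(180,255,255))
for c in cv2.findContours(r,0,2)[0]:
    if cv2.contourArea(c)>200:
        b=cv2.boxPoints(cv2.minAreaRect(c));print(onplane(f,[b.mean(0)],.177).round(4))
```

```text
14.15 [ 0.47772092 -0.18273491  0.29054266] 0.08568284770068048 [-0.15679334  0.09468803 -0.76883627]
[[ 0.4415 -0.1794  0.177 ]]
[[ 0.4754 -0.1833  0.177 ]]
[[ 0.5126 -0.1872  0.177 ]]
```

View pics/e.png

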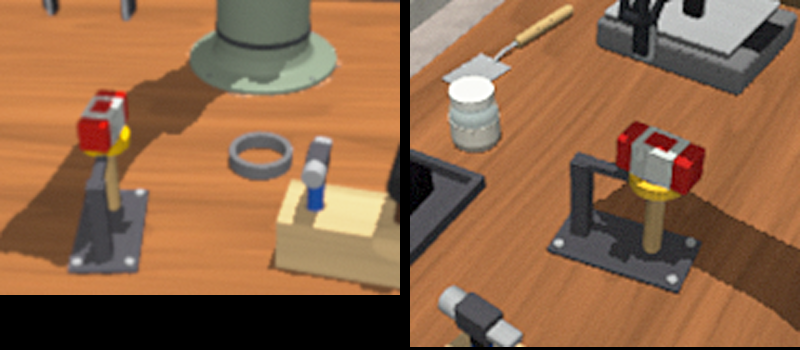

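The mallet hangs upright in the ring, its head resting on the ring at about (0.477, -0.183). The gripper is clear and the bystanders are standing.

```bash
python3 -c "
from h import *
print(bot.job_done())"
```

```text
the job is handed in; nothing more can be done
None
```

I handed the job in at about 14 s: the red-faced mallet hangs upright in the yellow ring, the gripper is clear, and the other two tools were still standing in the block when last seen; no verdict was returned.

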